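Slide the notched gel plate out over the shelf end

TASK

Two white gel-casting plates lie flat on the low bench shelf, one plain and one with a wide notch in a long edge. With the fingertips, push the notched plate along the shelf towards the shelf end it is nearer, until about a third of its length sticks out past that end so that it can later be taken by its edge. Slide it without lifting it, leave it lying flat and straight along the shelf, and leave the plain plate, the tube rack, the bottle and the tip box where they are.

Things in the scene. Friction and masses are not known exactly. Their poses are not given: they have to be found in the camera images.
- shelf: Low fixed bench shelf. Origin on the bench (z = 0) below the board's middle; y along its length, x across it, away from the robot. Grey board 600 mm long (y -300 to 300), top 90 mm above the bench, 22 mm thick, nothing under its last 85 mm at each end. Rails, 8 mm thick, along front (10 mm above the board) and back (16 mm) leave 130 mm between them (x -65 to 65). Both ends are open.
- shelf_end_left (a point): Middle of the open end of the shelf board at its own y = +300 mm, on the top face
- shelf_end_right (a point): Middle of the open end of the shelf board at its own y = -300 mm, on the top face
- notched_plate: White alumina gel plate, loose, about 0.2 kg, 120 mm long (its y), 100 mm wide (its x), 5 mm thick, flat between the rails in one half of the shelf, its length nearly along it. A notch 90 mm long, 16 mm deep in the middle of its -x long edge leaves a 15 mm ear at each end; both short ends are straight. Origin: centre of the 120 x 100 mm outline, on the underside.
- plain_plate: White alumina gel plate without notch, loose, 120 mm (its y) x 100 mm (its x) x 5 mm, lying flat in the other half of the shelf. Origin: centre of the underside. Must not be disturbed.
- tube_rack: White plastic microtube rack, loose, standing on the shelf between the two plates, 96 mm (x, across the shelf) x 50 mm (y, along it) x 40 mm high, tube caps up to 47 mm. Origin: centre of the underside. Must not be disturbed.
- bottle: Small reagent bottle with a blue cap, loose, 56 mm in diameter, 106 mm high, standing on the bench behind the shelf, left of its middle. Origin: centre of the underside. Must not be disturbed.
- tip_box: Pipette tip box, loose, 85 mm (x) x 120 mm (y) x 66 mm high, blue with a clear lid, standing on the bench behind the shelf, right of its middle. Origin: centre of the underside. Must not be disturbed.
Things that resemble listed ones, but are neither listed nor needed, are in the scene too. Leave any green or red look-alike of the notched_plate alone.

How it is judged:
At the end, for the whole second after the job is handed in: The notched plate lies at rest and flat on the shelf board (underside within 4 mm of the board top, tilted less than 0.04 rad), within 0.2 rad of straight along the shelf, and sticks out past the shelf end by 25 to 55 mm (a third of its length is 40 mm) ((y of notched_plate in the frame of shelf between 0.265 and 0.295 m or y of notched_plate in the frame of shelf between -0.295 and -0.265 m) and z of notched_plate in the frame of shelf between 0.086 and 0.094 m and angle between notched_plate's own z axis and vertical below 0.04 rad and angle between the y axis of notched_plate and the y axis of shelf, either way round below 0.2 rad and linear speed of notched_plate below 0.01 m/s); the robot touches nothing.
It fails at once if the notched plate is lifted more than 12 mm off the shelf board (z of notched_plate in the frame of shelf above 0.102 m).
It fails at once if the notched plate is tipped by more than 0.15 rad or falls off (angle between notched_plate's own z axis and vertical above 0.15 rad or z of notched_plate in the frame of shelf below 0.075 m).
It fails at once if the plain plate is moved more than 12 mm (distance of plain_plate from where it was at the start of the episode above 0.012 m).
It fails at once if the tube rack is moved more than 12 mm or tipped (distance of tube_rack from where it was at the start of the episode above 0.012 m or angle between tube_rack's own z axis and vertical above 0.2 rad).
It fails at once if the bottle or the tip box is moved more than 12 mm or tipped (distance of any of bottle, tip_box from where it was at the start of the episode above 0.012 m or angle between any of bottle, tip_box's own z axis and vertical above 0.2 rad).
It also fails if it takes over 42 s, if anything falls off the work surface, if the arm or the gripper's body presses on something with over 40 N, if the wrist force passes 120 N, or if a joint passes its speed limit or range.

ROBOT

A 6-joint arm with a two-finger parallel gripper is mounted at the origin on the work surface. World frame = base frame: x ahead of the robot, y to its left, z up, the work surface at z = 0. Lengths are in m, angles in rad, forces in N, time in s.
With the tool pointing down it reaches from about 0.425 to 0.95 m from the base axis. Payload 3.5 kg.
Tool frame: the origin (TCP) lies on the mounting face of the last link; the fingertips stand 173 mm ahead of it and the grasp point (between the pads) lies 155 mm ahead of it; z points along the fingers, x is the direction in which the jaws open and shut, and the axes are right-handed (so a half turn about z gives the same grasp; the last joint's range is limited). The gripper opens to 85 mm and grips with 20 to 120 N. Pads are 22 mm wide; open, the fingers measure 114 mm over their backs; the gripper's body (76 mm by 85 mm) begins 54 mm behind the grasp point. The pads swing forward as they close: fully open they stand 13 mm farther back than shut.
Start: joints at [-1.335, 0.286, 1.577, -0, 1.279, -0.15], TCP at [0.254, -0.625, 0.405] pointing down, gripper open.
Joint ranges: [-2.77, 2.77], [-0.9, 2.22], [0.21, 2.48], [-1.53, 4.67], [0.24, 2.81], [-2.84, 2.84]. Speed limits (rad/s): [2.79, 2.79, 3.14, 3.14, 3.14, 3.14].

INTERFACE

Orientations are given as a unit quaternion [x, y, z, w].
In Python, from plant import get_state, read_camera, sign_off gives the robot as it stands.
- The arm moves only by the shell command python3 -m jog 'ROWS' [FORCE]. ROWS is JSON, a list of rows, each an object of numbers: "grip": the closure, from 0 (fully open) to 1 (shut); "x", "y", "z": the shift along the tool's x, y, z in mm; "rx", "ry", "rz": the turn, a rotation vector about the tool's x, y, z in degrees. A call has 1 to 8 rows; each row shifts and turns the commanded pose from where the row before left it, along the tool's axes as they then stand; what a row does not reach is not made up. A row lasts 1/12 s, in which the tool goes at most 41.7 mm and 7.16 degrees, less where a joint would pass 70% of its speed; a pose out of reach is approached as far as the arm can. A call with a gripper value outside its range is refused whole. The fingers move at their own pace and stop on an object; FORCE is the grip in N (left out, the last holds). Time passes only in rows, so rows that do not move let the fingers close. It gives the time, the measured TCP pose, the force and the opening at its end, in the units of the state.
- get_state(): the state, without advancing time (a new reading comes with each control period).
- read_camera(name): name is "scene" or "top" or "wrist"; returns a dict with "frame" (420x560x3 uint8, red, green, blue), "intrinsics" (3x3 intrinsics, pixels), "k1" (the pictures are not rectified: a ray, as slopes to the right and down, at radius r is drawn at 1 + k1 r^2 times it, then the intrinsics apply), "R" (3x3) and "t" (3): a world point X has camera coordinates R X + t. Camera axes: x right, y down, z forward; pixel columns grow to the right and rows downward; lengths in m; the calibration is good to about 2 mm. A picture is of the moment at which its call begins. There is no depth.
- sign_off(): hands the job in, once; it reports no verdict.
The state is a dict: "time": time; "qpos": joint angles; "dq": joint speeds; "joint_efforts": joint torques, N m; "eef_pos": TCP position; "tcp_rot": TCP orientation; "contact_force": force on the tool from outside, world axes, zero at the start; "wrist_torque": the same for the moment, N m; "opening": opening from 0.0 (shut) to 1.0 (fully open).
Only numpy, scipy, OpenCV 4.12 (cv2) and the standard library are available. Lean on these libraries where they do the work, as an engineer would, in place of code of your own. Each camera call takes 0.05 s, during which the arm holds its last target.

## Working session

There is one attempt and no reset: what is moved stays moved. The work goes in short steps, Python scripts to look and compute and a shell command to move; the robot and the scene stay as the last step left them, time stands still between calls to the robot, and variables do not carry over. Pictures are saved under pics/ and viewed, and the job is handed in when it is done.

```bash
mkdir -p pics; ls
python3 - <<'E'
from plant import get_state, read_camera
import cv2,pickle
s=get_state();print(s)
d={}
for n in ["scene","top","wrist"]:
    c=read_camera(n);d[n]=c
    cv2.imwrite(f"pics/{n}0.png",c["frame"][:,:,::-1]);print(n,c["intrinsics"],c["k1"],c["R"],c["t"])
pickle.dump(d,open("cams0.pkl","wb"))
E
```

```text
pics
{'time': 0.0, 'qpos': array([-1.33502097e+00,  2.87209971e-01,  1.57815274e+00, -1.51913366e-05,
        1.27858835e+00, -1.49952901e-01]), 'dq': array([-0.00170423, -0.00040302, -0.00129924,  0.001189  , -0.0001189 ,
        0.00057208]), 'joint_efforts': array([-2.31696567e-04, -4.05986416e+01, -2.92625248e+01, -1.05166146e-04,
        5.81427259e-03, -2.37239497e-06]), 'eef_pos': array([ 0.25395711, -0.6251456 ,  0.40333028]), 'tcp_rot': array([ 8.29528825e-01, -5.58462656e-01, -8.73739936e-04, -7.91927815e-04]), 'contact_force': array([-0.17070069,  0.33166378, -0.72840248]), 'wrist_torque': array([ 0.01563875, -0.03045263,  0.02437201]), 'opening': 1.0016193941836196}
scene [[441.72367192   0.         274.13681278]
 [  0.         441.72367192 214.74022285]
 [  0.           0.           1.        ]] 0.009873734074132992 [[-0.79896247  0.60122538  0.01367528]
 [ 0.4048249   0.55450567 -0.72707652]
 [-0.44471987 -0.57537076 -0.68642023]] [ 0.41235724 -0.14754084  1.20204773]
top [[459.49968133   0.         282.46006294]
 [  0.         459.49968133 209.44069392]
 [  0.           0.           1.        ]] -0.13396863313653717 [[ 0.0212726  -0.999716   -0.01074239]
 [-0.9941876  -0.02001827 -0.10578412]
 [ 0.10553903  0.01293025 -0.99433109]] [0.01513955 0.53201948 1.02790846]
wrist [[347.98684241   0.         278.0132128 ]
 [  0.         347.98684241 208.14739983]
 [  0.           0.           1.        ]] -0.026043651278218928 [[ 0.37655508 -0.92639134 -0.00231548]
 [-0.88311952 -0.35971891  0.3011681 ]
 [-0.27983244 -0.11136153 -0.95356825]] [-0.67332586 -0.04001891  0.38038813]
```

View pics/scene0.png

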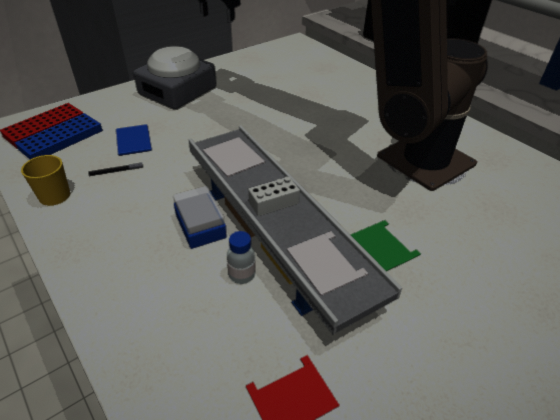

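View pics/top0.png

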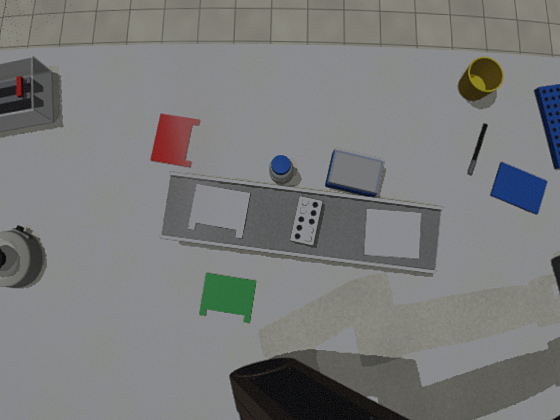

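View pics/wrist0.png

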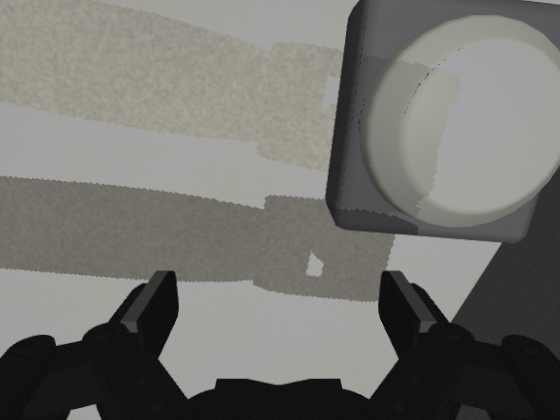

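The notched plate is in the left (+y) half, at top-image pixel (219,210). The plain plate is at (393,233) and the rack at (306,221). The notch faces the robot. I'll enlarge this area to read the corners.

Run:
```python
import cv2
im=cv2.imread("pics/top0.png")
cv2.imwrite("pics/topc.png",cv2.resize(im[160:260,150:340],None,fx=4.2,fy=4.2,interpolation=cv2.INTER_CUBIC))
cv2.imwrite("pics/topd.png",cv2.resize(im[170:285,320:460],None,fx=5,fy=5,interpolation=cv2.INTER_CUBIC))
```

```text
(no output)
```

View pics/topc.png

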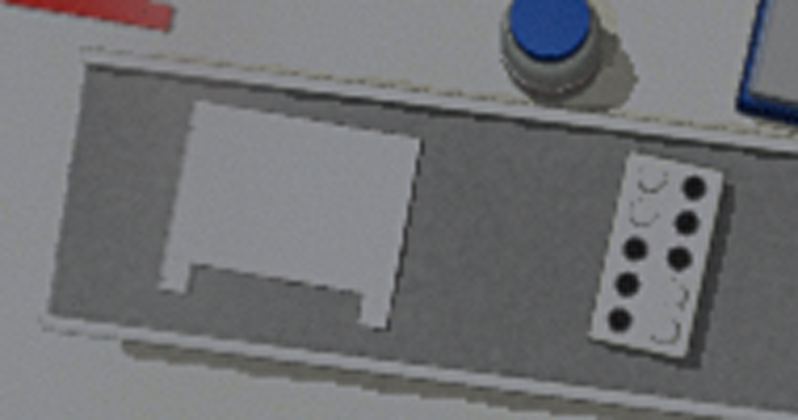

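View pics/topd.png

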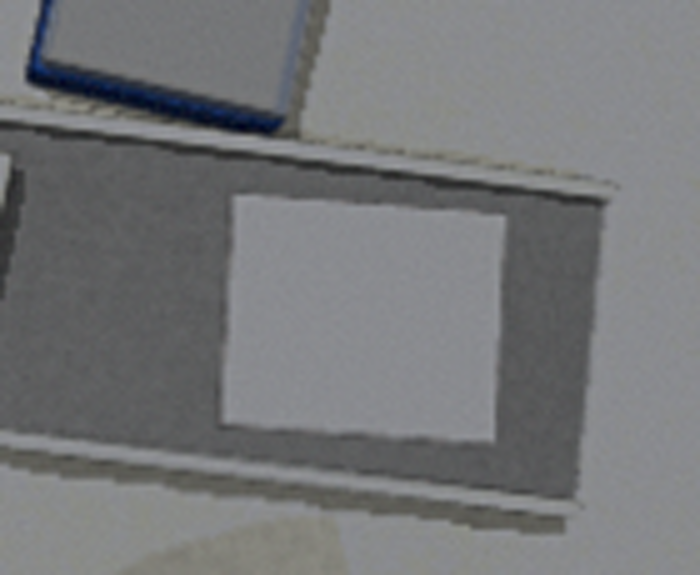

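```bash
cat > h.py <<'E'
import numpy as np,cv2
def ray(c,u,v,z):
    K=np.array(c["intrinsics"]);k=c["k1"]
    p=np.array([(u-K[0,2])/K[0,0],(v-K[1,2])/K[1,1]])
    q=p.copy()
    for _ in range(30): q=p/(1+k*(q@q))
    d=np.array(c["R"]).T@np.array([q[0],q[1],1.]);o=-np.array(c["R"]).T@np.array(c["t"])
    return o+d*(z-o[2])/d[2]
def proj(c,X):
    x=np.array(c["R"])@np.array(X)+np.array(c["t"]);p=x[:2]/x[2];p=p*(1+c["k1"]*(p@p));K=np.array(c["intrinsics"]);return [K[0,0]*p[0]+K[0,2],K[1,1]*p[1]+K[1,2]]
E
python3 - <<'E'
import pickle;from h import *
np.set_printoptions(precision=4,suppress=True)
c=pickle.load(open("cams0.pkl","rb"))["top"]
print("cam",-c["R"].T@c["t"])
C=lambda u,v,z:ray(c,(u+.5)/4.2-.5+150,(v+.5)/4.2-.5+160,z)[:2]
D=lambda u,v,z:ray(c,(u+.5)/5-.5+320,(v+.5)/5-.5+170,z)[:2]
P=[C(193,100,.095),C(420,141,.095),C(386,329,.095),C(161,289,.095)]
print("plate",P,np.mean(P,0),[np.linalg.norm(P[i]-P[i-1]) for i in range(4)])
Q=[D(233,195,.095),D(505,214,.095),D(495,442,.095),D(221,424,.095)]
print("plain",np.mean(Q,0),[np.linalg.norm(Q[i]-Q[i-1]) for i in range(4)])
R=[C(633,152,.13),C(723,172,.13),C(686,358,.13),C(590,338,.13)]
print("rack",R,[np.linalg.norm(R[i]-R[i-1]) for i in range(4)])
LB,LF,RB,RF=C(85,65,.09),C(50,317,.09),D(607,200,.09),D(577,498,.09)
print("ends",LB,LF,RB,RF,np.linalg.norm(LB-RB),np.linalg.norm(LF-RF),np.linalg.norm(LB-LF))
ctr=(LB+LF+RB+RF)/4
ey=(LB-RB+LF-RF);ey/=np.linalg.norm(ey);ex=np.array([ey[1],-ey[0]])
print("ctr",ctr,"ey",ey,"yaw",np.degrees(np.arctan2(-ey[0],ey[1])))
for n,S in [("plate",P),("plain",Q),("rack",R),("ends",[LB,LF,RB,RF])]: print(n,[np.array([(p-ctr)@ex,(p-ctr)@ey]) for p in S])
E
```

```text
cam [0.4201 0.0125 1.0785]
plate [array([0.5778, 0.216 ]), array([0.5584, 0.0971]), array([0.4613, 0.1117]), array([0.4791, 0.2286])] [0.5192 0.1634] [np.float64(0.09940100587518279), np.float64(0.12049264035440894), np.float64(0.09824924501763695), np.float64(0.11821995717587674)]
plain [ 0.4777 -0.2126] [np.float64(0.09872530224804325), np.float64(0.11946137917556182), np.float64(0.09881940552149732), np.float64(0.11921336341688377)]
rack [array([ 0.5501, -0.0118]), array([ 0.541 , -0.0565]), array([ 0.4487, -0.0396]), array([0.4576, 0.0077])] [np.float64(0.0945676719015123), np.float64(0.04566891816773547), np.float64(0.09385379853663865), np.float64(0.048108668102928645)]
ends [0.5962 0.2754] [0.4636 0.2876] [ 0.5317 -0.322 ] [ 0.4017 -0.3075] 0.6009353118361835 0.5982438914735114 0.13324453248416956
ctr [ 0.4983 -0.0166] ey [0.1054 0.9944] yaw -6.052473699866156
plate [array([0.0545, 0.2398]), array([0.0478, 0.1194]), array([-0.0503,  0.1237]), array([-0.0449,  0.2418])]
plain [array([ 0.0461, -0.1347]), array([ 0.0529, -0.2539]), array([-0.0458, -0.2594]), array([-0.0524, -0.1403])]
rack [array([0.051 , 0.0103]), array([ 0.0467, -0.0352]), array([-0.0469, -0.028 ]), array([-0.0431,  0.0199])]
ends [array([0.0666, 0.3008]), array([-0.0666,  0.2988]), array([ 0.0654, -0.3002]), array([-0.0654, -0.2994])]
```

```bash
python3 -m jog '[{"rz":-7,"grip":0.4},{"rz":-7,"grip":0.4},{"rz":-7,"grip":0.4},{"rz":-7,"grip":0.4},{"rz":-7,"grip":0.4},{"rz":-7,"grip":0.4},{"rz":-7,"grip":0.4},{"rz":-7,"grip":0.4}]' 30; python3 -m jog '[{"rz":-5.85,"grip":0.4},{"x":36,"grip":0.4},{"x":36,"grip":0.4},{"x":36,"grip":0.4},{"x":36,"grip":0.4},{"x":35,"grip":0.4}]'
python3 - <<'E'
from plant import get_state
print(get_state())
E
```

```text
{'time': 0.15, 'qpos': array([-1.33498649e+00,  2.86985503e-01,  1.57782447e+00,  1.61569637e-05,
        1.27862514e+00, -1.49989846e-01]), 'dq': array([ 0.00052283, -0.00207425, -0.00443421,  0.00029526,  0.00061606,
        0.00064922]), 'joint_efforts': array([ 1.20789577e-03, -4.06598890e+01, -2.93143308e+01, -1.65280135e-04,
        3.92287911e-03, -9.26589451e-06]), 'eef_pos': array([ 0.25399174, -0.6251815 ,  0.40365789]), 'tcp_rot': array([ 8.29546462e-01, -5.58436942e-01, -6.73524243e-04, -6.28564860e-04]), 'contact_force': array([-0.67959566, -0.05552675, -0.50805623]), 'wrist_torque': array([-0.03066662,  0.00711265,  0.00556309]), 'opening': 1.0014358957781424}$[0]: bad value
$[0]: bad value
```

```bash
python3 -m jog '[{"grip":0.4,"x":0,"y":0,"z":0,"rx":0,"ry":0,"rz":-7}]' 30; python3 -m jog '[{"grip":0.4,"x":0,"y":0,"z":0,"rx":0,"ry":0,"rz":-7}]'; python3 -m jog --help
```

```text
time: 0.23
eef_pos: [0.254, -0.6252, 0.4039]
tcp_rot: [0.863, -0.506, -0.0, -0.0]
contact_force: [-0.1, 0.1, -0.5]
opening: 0.886
time: 0.32
eef_pos: [0.254, -0.6253, 0.4041]
tcp_rot: [0.893, -0.451, -0.0, -0.0]
contact_force: [0.2, 0.3, -0.6]
opening: 0.749invalid input: not JSON, or not a number
```

All keys are required in every row, so I'll type them out in full.

```bash
python3 -m jog '[{"grip":0.4,"x":0,"y":0,"z":0,"rx":0,"ry":0,"rz":-7},{"grip":0.4,"x":0,"y":0,"z":0,"rx":0,"ry":0,"rz":-7},{"grip":0.4,"x":0,"y":0,"z":0,"rx":0,"ry":0,"rz":-7},{"grip":0.4,"x":0,"y":0,"z":0,"rx":0,"ry":0,"rz":-7},{"grip":0.4,"x":0,"y":0,"z":0,"rx":0,"ry":0,"rz":-7},{"grip":0.4,"x":0,"y":0,"z":0,"rx":0,"ry":0,"rz":-7},{"grip":0.4,"x":0,"y":0,"z":0,"rx":0,"ry":0,"rz":-5.85}]'; python3 -m jog '[{"grip":0.4,"x":36,"y":0,"z":0,"rx":0,"ry":0,"rz":0},{"grip":0.4,"x":36,"y":0,"z":0,"rx":0,"ry":0,"rz":0},{"grip":0.4,"x":36,"y":0,"z":0,"rx":0,"ry":0,"rz":0},{"grip":0.4,"x":36,"y":0,"z":0,"rx":0,"ry":0,"rz":0},{"grip":0.4,"x":35,"y":0,"z":0,"rx":0,"ry":0,"rz":0}]'
python3 - <<'E'
from plant import get_state
print(get_state()["qpos"])
E
```

```text
time: 0.9
eef_pos: [0.254, -0.6252, 0.4041]
tcp_rot: [0.999, -0.05, -0.0, -0.001]
contact_force: [-0.7, 0.1, 0.1]
opening: 0.602
time: 1.32
eef_pos: [0.4337, -0.6441, 0.4041]
tcp_rot: [0.999, -0.053, -0.0, -0.0]
contact_force: [0.3, -1.1, 0.1]
opening: 0.602
[-1.10854800e+00  5.10022498e-01  1.28422211e+00  8.90092526e-05
  1.34825669e+00 -1.00290908e+00]
```

```bash
python3 -m jog '[{"grip":0.4,"x":0,"y":-35,"z":0,"rx":0,"ry":0,"rz":0},{"grip":0.4,"x":0,"y":-35,"z":0,"rx":0,"ry":0,"rz":0},{"grip":0.4,"x":0,"y":-35,"z":0,"rx":0,"ry":0,"rz":0},{"grip":0.4,"x":0,"y":-35,"z":0,"rx":0,"ry":0,"rz":0},{"grip":0.4,"x":0,"y":-35,"z":0,"rx":0,"ry":0,"rz":0},{"grip":0.4,"x":0,"y":-35,"z":0,"rx":0,"ry":0,"rz":0},{"grip":0.4,"x":0,"y":-35,"z":0,"rx":0,"ry":0,"rz":0},{"grip":0.4,"x":0,"y":-35,"z":0,"rx":0,"ry":0,"rz":0}]';python3 -m jog '[{"grip":0.4,"x":0,"y":-35,"z":0,"rx":0,"ry":0,"rz":0},{"grip":0.4,"x":0,"y":-35,"z":0,"rx":0,"ry":0,"rz":0},{"grip":0.4,"x":0,"y":-35,"z":0,"rx":0,"ry":0,"rz":0},{"grip":0.4,"x":0,"y":-35,"z":0,"rx":0,"ry":0,"rz":0},{"grip":0.4,"x":0,"y":-35,"z":0,"rx":0,"ry":0,"rz":0},{"grip":0.4,"x":0,"y":-35,"z":0,"rx":0,"ry":0,"rz":0},{"grip":0.4,"x":0,"y":-35,"z":0,"rx":0,"ry":0,"rz":0},{"grip":0.4,"x":0,"y":-35,"z":0,"rx":0,"ry":0,"rz":0}]';python3 -m jog '[{"grip":0.4,"x":0,"y":-35,"z":0,"rx":0,"ry":0,"rz":0},{"grip":0.4,"x":0,"y":-35,"z":0,"rx":0,"ry":0,"rz":0},{"grip":0.4,"x":0,"y":-35,"z":0,"rx":0,"ry":0,"rz":0},{"grip":0.4,"x":0,"y":-30,"z":0,"rx":0,"ry":0,"rz":0},{"grip":0.4,"x":0,"y":0,"z":0,"rx":0,"ry":0,"rz":0},{"grip":0.4,"x":0,"y":0,"z":0,"rx":0,"ry":0,"rz":0}]'
cat >> h.py <<'E'
ctr=np.array([.4983,-.0166]);ey=np.array([.1054,.9944]);ex=np.array([.9944,-.1054])
def sh(p): p=np.array(p)[:2]-ctr; return np.array([p@ex,p@ey])
E
python3 - <<'E'
from plant import *;from h import *
from scipy.spatial.transform import Rotation as R
s=get_state();print(s["qpos"],s["eef_pos"],sh(s["eef_pos"]));print(R.from_quat(s["tcp_rot"]).as_matrix())
c=read_camera("wrist");cv2.imwrite("pics/w1.png",c["frame"][:,:,::-1])
c=read_camera("top");cv2.imwrite("pics/t1.png",c["frame"][:,:,::-1])
E
```

```text
time: 1.98
eef_pos: [0.4613, -0.364, 0.4042]
tcp_rot: [0.999, -0.053, -0.0, -0.0]
contact_force: [0.5, 0.7, 0.6]
opening: 0.599
time: 2.65
eef_pos: [0.4907, -0.0856, 0.4045]
tcp_rot: [0.999, -0.053, -0.0, -0.0]
contact_force: [0.8, 0.3, -1.1]
opening: 0.601
time: 3.15
eef_pos: [0.505, 0.0483, 0.4044]
tcp_rot: [0.999, -0.051, -0.0, 0.0]
contact_force: [-0.3, 1.2, -0.4]
opening: 0.602
[-1.04818719e-01 -8.84301487e-02  1.98228030e+00 -3.86229171e-04
  1.24838940e+00 -2.56260366e-03] [0.50499765 0.04830096 0.4043866 ] [-0.00018042  0.06524345]
[[ 9.94788673e-01 -1.01956024e-01 -6.81651600e-04]
 [-1.01956245e-01 -9.94788840e-01 -2.96637910e-04]
 [-6.47855382e-04  3.64590670e-04 -9.99999724e-01]]
```

View pics/w1.png

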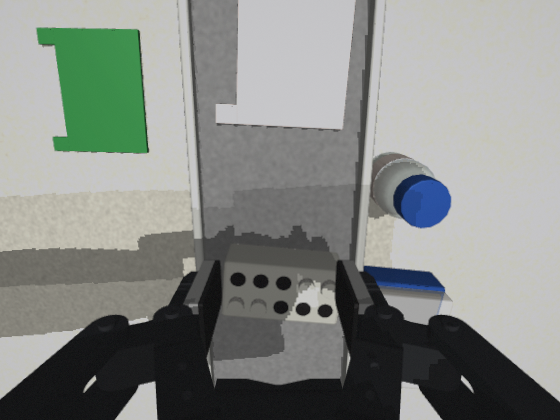

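View pics/t1.png

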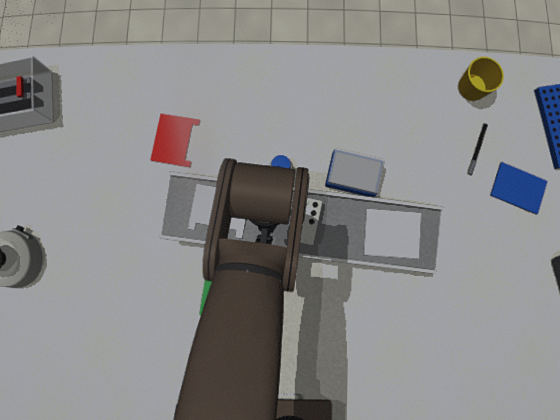

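```bash
python3 -m jog '[{"grip":0.4,"x":0,"y":0,"z":30,"rx":0,"ry":0,"rz":0},{"grip":0.4,"x":0,"y":0,"z":30,"rx":0,"ry":0,"rz":0},{"grip":0.4,"x":0,"y":0,"z":30,"rx":0,"ry":0,"rz":0},{"grip":0.4,"x":0,"y":-5,"z":25,"rx":0,"ry":0,"rz":0},{"grip":0.4,"x":0,"y":-5,"z":10,"rx":0,"ry":0,"rz":0},{"grip":0.4,"x":0,"y":0,"z":0,"rx":0,"ry":0,"rz":0},{"grip":0.4,"x":0,"y":0,"z":0,"rx":0,"ry":0,"rz":0}]'
python3 - <<'E'
from plant import *;from h import *
s=get_state();print(sh(s["eef_pos"]),s["eef_pos"])
for n in ["wrist","scene"]:
  c=read_camera(n);cv2.imwrite(f"pics/{n}2.png",c["frame"][:,:,::-1])
E
```

```text
time: 3.83
eef_pos: [0.5066, 0.0562, 0.2801]
tcp_rot: [0.999, -0.053, 0.0, 0.0]
contact_force: [0.9, -0.7, 0.7]
opening: 0.6
[0.00061766 0.07329814] [0.50664032 0.0562269  0.28013456]
```

View pics/wrist2.png

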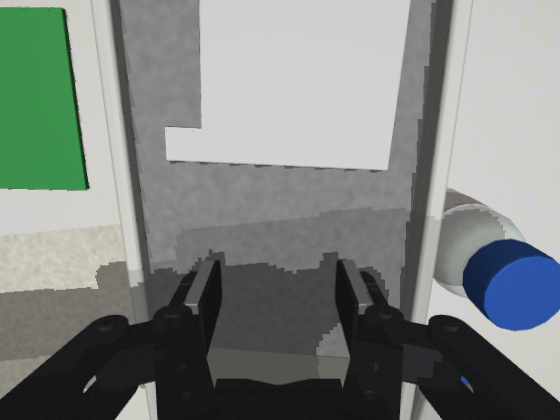

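View pics/scene2.png

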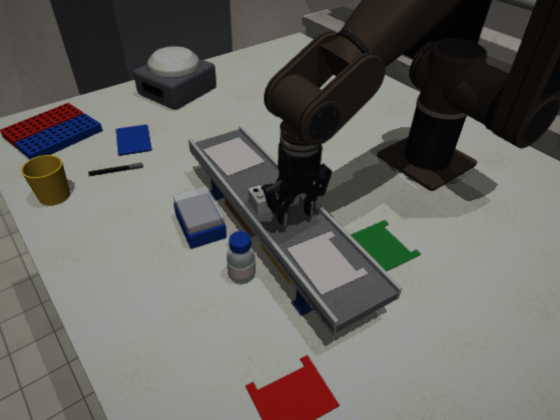

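```bash
python3 -m jog '[{"grip":0.4,"x":0,"y":0,"z":8,"rx":0,"ry":0,"rz":0},{"grip":0.4,"x":0,"y":0,"z":5,"rx":0,"ry":0,"rz":0},{"grip":0.4,"x":0,"y":0,"z":0,"rx":0,"ry":0,"rz":0},{"grip":0.4,"x":0,"y":0,"z":0,"rx":0,"ry":0,"rz":0}]'
for i in 1; do python3 -m jog '[{"grip":0.4,"x":0,"y":0,"z":1,"rx":0,"ry":0,"rz":0},{"grip":0.4,"x":0,"y":0,"z":0,"rx":0,"ry":0,"rz":0},{"grip":0.4,"x":0,"y":0,"z":0,"rx":0,"ry":0,"rz":0}]'; done
python3 - <<'E'
from plant import *;from h import *
c=read_camera("wrist");cv2.imwrite("pics/w3.png",c["frame"][:,:,::-1])
E
```

```text
time: 4.27
eef_pos: [0.5061, 0.0569, 0.2665]
tcp_rot: [0.999, -0.053, -0.0, -0.0]
contact_force: [0.5, 0.9, -0.6]
opening: 0.601
time: 4.52
eef_pos: [0.5063, 0.0569, 0.2658]
tcp_rot: [0.999, -0.053, 0.0, -0.0]
contact_force: [-0.2, -0.2, -0.1]
opening: 0.601
```

View pics/w3.png

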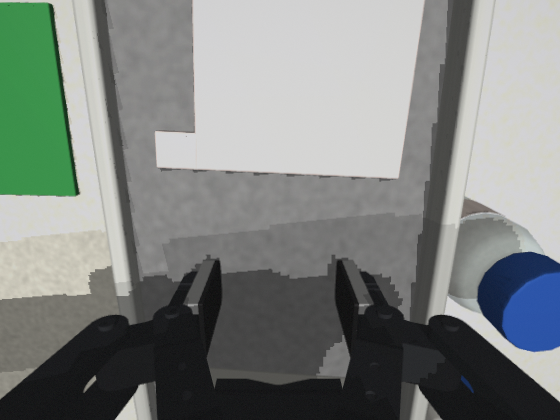

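```bash
python3 -m jog '[{"grip":0.4,"x":0,"y":0,"z":1,"rx":0,"ry":0,"rz":0},{"grip":0.4,"x":0,"y":0,"z":0,"rx":0,"ry":0,"rz":0}]'|grep -E "eef|force"
python3 -m jog '[{"grip":0.4,"x":0,"y":0,"z":1,"rx":0,"ry":0,"rz":0},{"grip":0.4,"x":0,"y":0,"z":0,"rx":0,"ry":0,"rz":0}]'|grep -E "eef|force"
```

```text
eef_pos: [0.5062, 0.0569, 0.2646]
contact_force: [0.5, -0.4, 0.6]
eef_pos: [0.5062, 0.0569, 0.2636]
contact_force: [0.5, -0.1, -0.5]
```

```bash
python3 -m jog '[{"grip":0.4,"x":0,"y":0,"z":1,"rx":0,"ry":0,"rz":0},{"grip":0.4,"x":0,"y":0,"z":0,"rx":0,"ry":0,"rz":0}]'|grep -E "eef|force"
```

```text
eef_pos: [0.5062, 0.0569, 0.2625]
contact_force: [-0.4, 1.2, -0.8]
```

```bash
python3 -m jog '[{"grip":0.4,"x":0,"y":0,"z":1,"rx":0,"ry":0,"rz":0},{"grip":0.4,"x":0,"y":0,"z":0,"rx":0,"ry":0,"rz":0}]'|grep -E "eef|force"
```

```text
eef_pos: [0.5062, 0.0569, 0.2615]
contact_force: [-0.4, -0.5, 0.7]
```

```bash
python3 -m jog '[{"grip":0.4,"x":0,"y":0,"z":1,"rx":0,"ry":0,"rz":0},{"grip":0.4,"x":0,"y":0,"z":0,"rx":0,"ry":0,"rz":0}]'|grep -E "eef|force"
```

```text
eef_pos: [0.5062, 0.0569, 0.2605]
contact_force: [-0.0, 0.8, 0.1]
```

```bash
python3 -m jog '[{"grip":0.4,"x":0,"y":0,"z":1,"rx":0,"ry":0,"rz":0},{"grip":0.4,"x":0,"y":0,"z":0,"rx":0,"ry":0,"rz":0}]'|grep -E "eef|force"
```

```text
eef_pos: [0.5064, 0.0569, 0.2602]
contact_force: [-1.4, 0.9, 3.1]
```

```bash
python3 -m jog '[{"grip":0.4,"x":0,"y":0,"z":1,"rx":0,"ry":0,"rz":0},{"grip":0.4,"x":0,"y":0,"z":0,"rx":0,"ry":0,"rz":0}]'|grep -E "eef|force"
```

```text
eef_pos: [0.5066, 0.0569, 0.2602]
contact_force: [-4.0, 0.1, 8.7]
```

```bash
python3 -m jog '[{"grip":0.4,"x":0,"y":0,"z":-3.3,"rx":0,"ry":0,"rz":0},{"grip":0.4,"x":0,"y":-10,"z":0,"rx":0,"ry":0,"rz":0},{"grip":0.4,"x":0,"y":-10,"z":0,"rx":0,"ry":0,"rz":0},{"grip":0.4,"x":0,"y":-6,"z":0,"rx":0,"ry":0,"rz":0},{"grip":0.4,"x":0,"y":-6,"z":0,"rx":0,"ry":0,"rz":0},{"grip":0.4,"x":0,"y":-6,"z":0,"rx":0,"ry":0,"rz":0},{"grip":0.4,"x":0,"y":-6,"z":0,"rx":0,"ry":0,"rz":0},{"grip":0.4,"x":0,"y":-6,"z":0,"rx":0,"ry":0,"rz":0}]'
python3 -m jog '[{"grip":0.4,"x":0,"y":-6,"z":0,"rx":0,"ry":0,"rz":0},{"grip":0.4,"x":0,"y":-6,"z":0,"rx":0,"ry":0,"rz":0},{"grip":0.4,"x":0,"y":-6,"z":0,"rx":0,"ry":0,"rz":0},{"grip":0.4,"x":0,"y":0,"z":0,"rx":0,"ry":0,"rz":0},{"grip":0.4,"x":0,"y":0,"z":0,"rx":0,"ry":0,"rz":0}]'
python3 - <<'E'
from plant import *;from h import *
s=get_state();print(sh(s["eef_pos"]),s["eef_pos"])
for n in ["wrist","scene"]:
  c=read_camera(n);cv2.imwrite(f"pics/{n}4.png",c["frame"][:,:,::-1])
E
```

```text
time: 6.4
eef_pos: [0.5115, 0.1072, 0.2617]
tcp_rot: [0.999, -0.053, -0.0, 0.0]
contact_force: [-0.1, -0.4, -0.1]
opening: 0.601
time: 6.82
eef_pos: [0.5135, 0.1249, 0.2622]
tcp_rot: [0.999, -0.052, 0.0, -0.0]
contact_force: [0.4, -0.5, -0.7]
opening: 0.6
[0.00023266 0.14230285] [0.51353098 0.12488984 0.26217518]
```

View pics/wrist4.png

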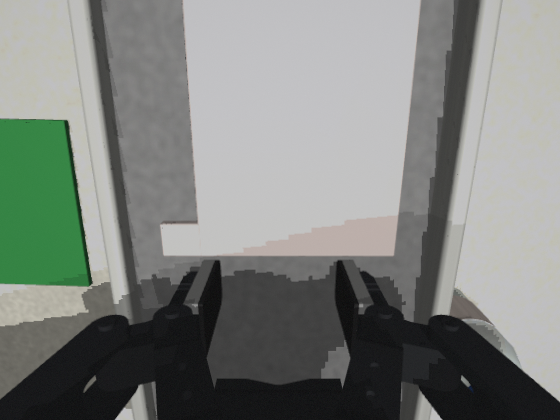

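View pics/scene4.png

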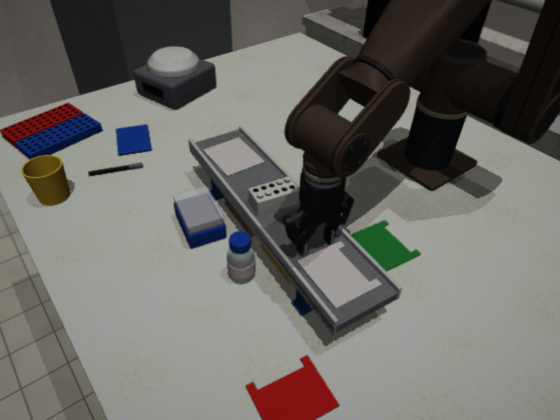

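The plate has squared up: its rear edge runs level from (162,256) to (395,256) in the wrist picture, against both fingers. I'll measure it.

Run:
```python
from plant import *;from h import *
c=read_camera("wrist")
for u,v in [(162,256),(395,256),(121,300),(446,300)]:
  print(u,v,sh(ray(c,u,v,.095)))
c=read_camera("top");cv2.imwrite("pics/t5.png",cv2.resize(c["frame"][150:270,150:340,::-1],None,fx=4,fy=4,interpolation=cv2.INTER_CUBIC))
```

```text
162 256 [-0.05056282  0.15415451]
395 256 [0.05026275 0.15423091]
121 300 [-0.07157416  0.13216523]
446 300 [0.07587086 0.13226151]
```

View pics/t5.png

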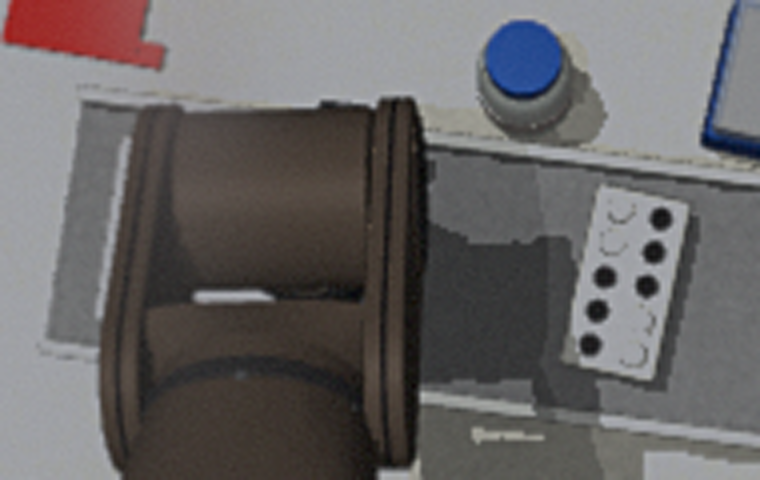

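```bash
python3 -m jog '[{"grip":0.4,"x":0,"y":-6,"z":0,"rx":0,"ry":0,"rz":0},{"grip":0.4,"x":0,"y":-6,"z":0,"rx":0,"ry":0,"rz":0},{"grip":0.4,"x":0,"y":-6,"z":0,"rx":0,"ry":0,"rz":0},{"grip":0.4,"x":0,"y":-6,"z":0,"rx":0,"ry":0,"rz":0},{"grip":0.4,"x":0,"y":-6,"z":0,"rx":0,"ry":0,"rz":0},{"grip":0.4,"x":0,"y":-6,"z":0,"rx":0,"ry":0,"rz":0},{"grip":0.4,"x":0,"y":-6,"z":0,"rx":0,"ry":0,"rz":0}]'
python3 -m jog '[{"grip":0.4,"x":0,"y":-6,"z":0,"rx":0,"ry":0,"rz":0},{"grip":0.4,"x":0,"y":-6,"z":0,"rx":0,"ry":0,"rz":0},{"grip":0.4,"x":0,"y":-5,"z":0,"rx":0,"ry":0,"rz":0},{"grip":0.4,"x":0,"y":-4,"z":0,"rx":0,"ry":0,"rz":0},{"grip":0.4,"x":0,"y":-3,"z":0,"rx":0,"ry":0,"rz":0},{"grip":0.4,"x":0,"y":0,"z":0,"rx":0,"ry":0,"rz":0},{"grip":0.4,"x":0,"y":0,"z":0,"rx":0,"ry":0,"rz":0}]'
python3 - <<'E'
from plant import *;from h import *
s=get_state();print(sh(s["eef_pos"]),s["eef_pos"])
for n in ["wrist","scene"]:
  c=read_camera(n);cv2.imwrite(f"pics/{n}6.png",c["frame"][:,:,::-1])
  if n=="wrist":
    for u,v in [(162,256),(395,256)]: print(sh(ray(c,u,v,.095)))
E
```

```text
time: 7.6
eef_pos: [0.5179, 0.167, 0.2621]
tcp_rot: [0.999, -0.053, 0.0, 0.0]
contact_force: [0.0, -1.1, 0.4]
opening: 0.598
time: 8.18
eef_pos: [0.5204, 0.1904, 0.262]
tcp_rot: [0.999, -0.053, 0.0, -0.0]
contact_force: [0.5, -0.1, 1.8]
opening: 0.596
[1.27893827e-04 2.08149004e-01] [0.5203674  0.1903822  0.26197617]
[-0.05067741  0.22052775]
[0.05002876 0.22062389]
```

View pics/wrist6.png

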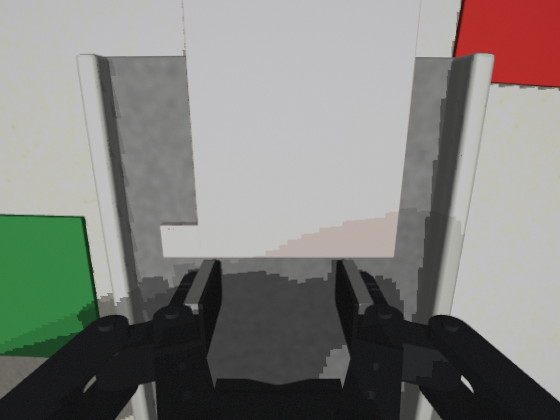

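View pics/scene6.png

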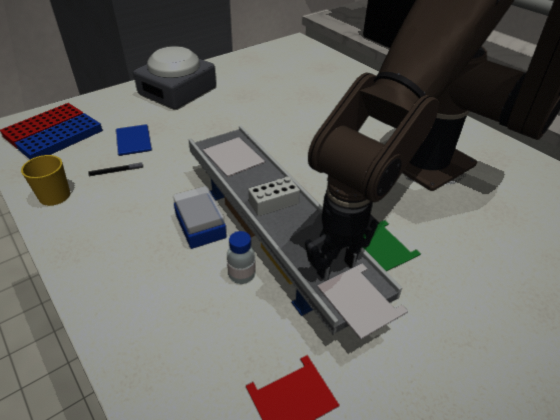

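The rear edge, at v≈257, puts the plate centre near shelf y = 0.280. I'll back off, lift and verify.

```bash
python3 -m jog '[{"grip":0.4,"x":0,"y":10,"z":0,"rx":0,"ry":0,"rz":0},{"grip":0.4,"x":0,"y":15,"z":0,"rx":0,"ry":0,"rz":0},{"grip":0.4,"x":0,"y":10,"z":-10,"rx":0,"ry":0,"rz":0},{"grip":0.4,"x":0,"y":0,"z":-35,"rx":0,"ry":0,"rz":0},{"grip":0.4,"x":0,"y":0,"z":-35,"rx":0,"ry":0,"rz":0},{"grip":0.4,"x":0,"y":0,"z":-35,"rx":0,"ry":0,"rz":0},{"grip":0.4,"x":0,"y":0,"z":-25,"rx":0,"ry":0,"rz":0}]'
python3 -m jog '[{"grip":0.4,"x":0,"y":35,"z":0,"rx":0,"ry":0,"rz":0},{"grip":0.4,"x":0,"y":35,"z":0,"rx":0,"ry":0,"rz":0},{"grip":0.4,"x":0,"y":35,"z":0,"rx":0,"ry":0,"rz":0},{"grip":0.4,"x":0,"y":35,"z":0,"rx":0,"ry":0,"rz":0},{"grip":0.4,"x":0,"y":35,"z":0,"rx":0,"ry":0,"rz":0},{"grip":0.4,"x":0,"y":35,"z":0,"rx":0,"ry":0,"rz":0},{"grip":0.4,"x":0,"y":0,"z":0,"rx":0,"ry":0,"rz":0},{"grip":0.4,"x":0,"y":0,"z":0,"rx":0,"ry":0,"rz":0}]'
python3 - <<'E'
from plant import *;from h import *
for n in ["top","scene"]:
  c=read_camera(n);cv2.imwrite(f"pics/{n}7.png",c["frame"][:,:,::-1])
  if n=="top": cv2.imwrite("pics/t7c.png",cv2.resize(c["frame"][160:260,120:310,::-1],None,fx=4.2,fy=4.2,interpolation=cv2.INTER_CUBIC))
E
```

```text
time: 8.87
eef_pos: [0.5168, 0.1544, 0.4066]
tcp_rot: [0.999, -0.053, 0.002, -0.0]
contact_force: [1.1, 0.0, 0.6]
opening: 0.603
time: 9.53
eef_pos: [0.494, -0.0556, 0.4028]
tcp_rot: [0.998, -0.055, 0.0, -0.0]
contact_force: [-0.8, -0.2, -0.7]
opening: 0.603
```

View pics/t7c.png

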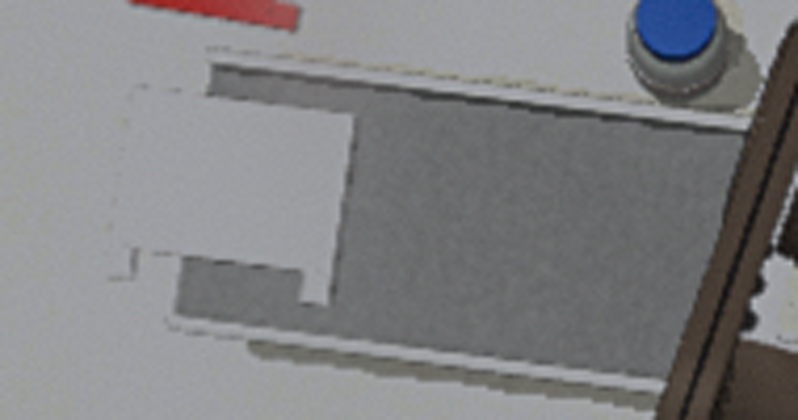

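View pics/scene7.png

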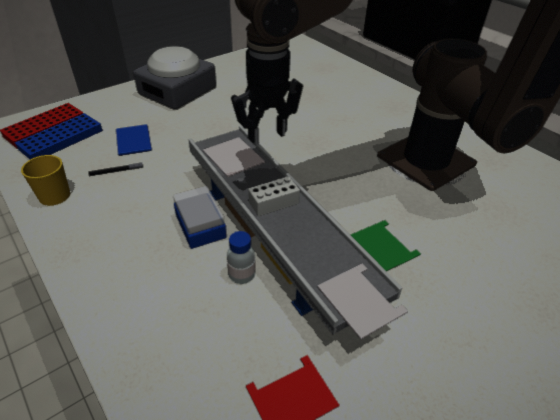

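Run:
```python
import pickle;from h import *
from plant import *
c=pickle.load(open("cams0.pkl","rb"))["top"]
P=[sh(ray(c,(u+.5)/4.2-.5+120,(v+.5)/4.2-.5+160,.095)) for u,v in [(137,87),(354,117),(327,305),(110,279)]]
print(P,np.mean(P,0))
a=cv2.imread("pics/scene0.png").astype(int);b=cv2.imread("pics/scene7.png").astype(int)
for n,(x0,y0,x1,y1) in dict(box=(170,185,225,245),bottle=(222,230,260,282),rack=(248,178,300,205)).items(): print(n,abs(a-b)[y0:y1,x0:x1].mean())
s=get_state();print(s["time"],s["contact_force"],s["dq"])
```

```text
[array([0.04959744, 0.33674465]), array([0.04790359, 0.22016526]), array([-0.05036427,  0.21996241]), array([-0.05175604,  0.33510619])] [-0.00115482  0.27799463]
box 2.293939393939394
bottle 2.0534750337381915
rack 10.130816714150047
9.6333 [ 0.58242148 -0.80343272 -0.41635893] [ 0.02942128  0.00588151  0.00170819 -0.00345879 -0.00025796 -0.00136853]
```

Run:
```python
import cv2,numpy as np
a=cv2.imread("pics/scene0.png");b=cv2.imread("pics/scene7.png")
cv2.imwrite("pics/cmp.png",np.vstack([cv2.resize(i[130:225,190:320],None,fx=3,fy=3) for i in(a,b)]))
```

```text
(no output)
```

View pics/cmp.png

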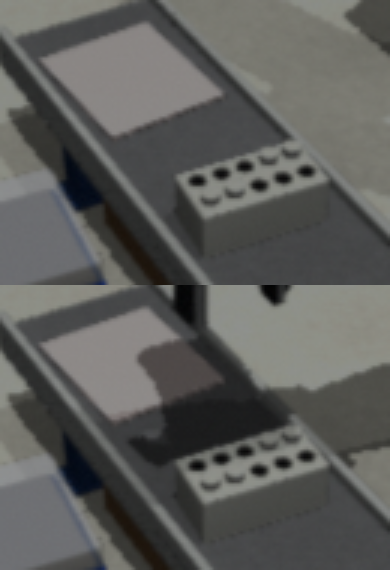

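The rack and the plain plate are where they were (rack corner at (178,180) in both crops). Only the shadows differ, so I'm handing the job in.

```bash
python3 -c "
from plant import *
print(sign_off())"
```

```text
the job is handed in; nothing more can be done
None
```

I pushed the notched plate towards the left (+y) shelf end with both fingertips against its straight rear edge, without lifting it. I then backed the arm off and handed the job in at about 9.6 s.

**Plate position:** Both the wrist and top cameras put the rear edge at shelf y = 0.220 m. With the 120 mm plate length, that means the centre is at about 0.280 m and about 40 mm sticks out. The four top-view corners average 0.278 m instead. The far edge was faint against the bench, so I trust the rear-edge figure more. Both values are inside the allowed range.

**Straightness and flatness:** The plate is straight along the shelf to within about 1°. It looks flat on the board in the pictures, but I did not measure its height or tilt.

**Other objects:** The plain plate, tube rack, bottle and tip box look unmoved in before-and-after pictures. The rack area gave a higher picture difference, and a close-up showed that this was only the arm's shadow.

**Contact:** The fingertips once pressed lightly on the board, at about 9 N, while I was finding its height. At hand-in the arm was clear of everything, and the force reading was only noise.

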